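Dust off the rubbing paddles

TASK

Before loading anything, turn the dust dock's dial to off (the ring). Then stand every rubbing paddle from the mat in a bay of its own in the dock, block down on the bay's floor and hub up, lowering it in rather than dropping it, and when all are in, set the dial to two bars. Leave the mortar, the pestle and the marble offcut alone.

Things in the scene. Friction and masses are not known exactly. Their poses are not given: they have to be found in the camera images.
- paddle0: rubbing paddle (3 or 4 present, all alike): grey abrasive block 46 long x 48 wide x 30 thick, wooden shank 18 x 14, and a round steel hub, diameter 30, 30 wide, with an 8 mm steel cross-pin whose stubs stick out 5.5 each side, 41 across their flat ends. Origin: centre of the hub, on the pin. +x points from block to hub, y along the pin; the block's end is at x = -150
- paddle1: another, as paddle0. Lying flat, the pin is level, 15 above the mat. Mass 0.28 to 0.44 kg, centre of mass about 105 from the pin towards the block
- paddle2: another, as paddle0. Pinched hard by the pin's stubs and lifted it stays slanting; with the grip eased to about 5 N (fingers barely touching, a few tenths of a mm before letting go) it swings down about the pin and hangs block down, within about 0.1 rad of plumb, without slipping out
- paddle3: another, as paddle0
- mat: cork mat, fixed, 250 x 450 x 3 thick, on which the paddles lie side by side; origin at the centre of its underside
- dock: grey fixed dust dock, yaw varies. Origin: centre of its trough's underside. Trough 286 (x) x 90 (y) x 95 high, open on top, 6 mm walls, in four bays in a row along x, each 64 (x) x 78 (y) inside, floor 6 above the bench. Control box 150 x 130 x 85 high against its +y side. A paddle stands in a bay with its pin along the dock's y, 156 above the bench
- bay0 (a point): centre of bay 0's mouth, level with the rim (95 above the bench)
- bay1 (a point): centre of bay 1's mouth, level with the rim (95 above the bench)
- bay2 (a point): centre of bay 2's mouth, level with the rim (95 above the bench)
- bay3 (a point): centre of bay 3's mouth, level with the rim (95 above the bench)
- dial_grip (a point): on the dial's axis at the middle height to grip, 105 above the bench (20 above the control box). The dial is a disc 52 in diameter and 6 high carrying a grip bar 54 long x 14 wide whose top is 118 above the bench. A white line on the bar marks its pointing end
- dial (a joint): angle of the dial, 0 to 2.1 rad, growing clockwise seen from above. Four click positions 0.7 rad apart; let go, it clicks to within 0.05 of the nearest: 0 = off (white ring; the bar points along the dock's -x), 0.7 = one bar, 1.4 = two bars, 2.1 = three bars. Takes about 0.1 N m to turn
- mortar: bystander: white marble mortar, 124 across, 85 high; origin under its centre
- pestle: bystander: turned wooden pestle standing on end, 42 across, 152 high; origin under its centre
- offcut: bystander: marble offcut 70 x 110 x 30; origin under its centre
Things that resemble listed ones, but are neither listed nor needed, are in the scene too. Leave any green look-alike of the paddle1 alone.

How it is judged:
By the outcome, as a careful person would: the job done as asked, in the order asked, and still so for the second after the job is handed in, with the robot touching nothing.
Of paddle0, paddle1, paddle2, paddle3 only 3 to 4 are there at a start; the rules pass over those that are not, and their reading is None.
At some moment in a run one of paddle0, paddle1, paddle2, paddle3 may be knocked a few centimetres aside while the robot is not near it.
It also fails if it takes over 210 s, if anything falls off the work surface, if the arm or the gripper's body presses on something with over 40 N, if the wrist force passes 120 N, or if a joint passes its speed limit or range.

ROBOT

A 6-joint arm with a two-finger parallel gripper is mounted at the origin on the work surface. World frame = base frame: x ahead of the robot, y to its left, z up, the work surface at z = 0. Lengths are in m, angles in degrees, forces in N, time in s.
With the tool pointing down it reaches from about 0.3 to 0.75 m from the base axis. Payload 8.5 kg.
Tool frame: the origin (TCP) lies at the very end of the fingers, on their centre line; the grasp point (between the pads) lies 19 mm behind it; z points along the fingers, y is the line along which they close (so a half turn about z gives the same grasp; the last joint's range is limited). The gripper opens to 85 mm and grips with 20 to 120 N. Pads are 22 mm wide; open, the fingers measure 114 mm over their backs; the gripper's body (76 mm by 85 mm) begins 54 mm behind the grasp point. The pads swing forward as they close: fully open they stand 13 mm farther back than shut.
Start: joints at [-77.825, 21.807, 74.336, -0, 83.858, -12.336], TCP at [0.228, -0.5, 0.231] pointing down, gripper open.
Joint ranges: [-178.18, 178.18], [-50.72, 133.34], [12.68, 142.11], [-81.47, 261.47], [9.98, 163.14], [-165.26, 165.26]. Speed limits (degrees/s): [136.94, 136.94, 180, 180, 180, 180].

INTERFACE

Orientations are given as a 3x3 rotation matrix whose columns are the frame's x, y, z axes.
In Python, from rig import * gives the robot as it stands. The module is installed in compiled form; this text tells all that it offers.
- The arm moves only by the shell command python3 -m pendant 'ROWS' [OPENING] [FORCE]. ROWS is JSON, a list of rows, each a list of 2 entries, a list of its own where there are three numbers: the shift along the tool's x, y, z as a fraction of full scale, then the turn, a rotation vector about the tool's x, y, z as a fraction of full scale. A call has 1 to 8 rows; each row shifts and turns the commanded pose from where the row before left it, along the tool's axes as they then stand; what a row does not reach is not made up. Full scale, the value 1, is 40 mm for a shift and 5 degrees for a turn. A row lasts 1/8 s, in which the tool goes at most 62.5 mm and 10.7 degrees, less where a joint would pass 70% of its speed; a pose out of reach is approached as far as the arm can. A call with a number of a shift or a turn outside -1 to 1 is refused whole. A call with a gripper value outside its range is refused whole. OPENING is the opening, from 0 (shut) to 1 (fully open), set as the call begins (- or left out, the last holds). The fingers move at their own pace and stop on an object; FORCE is the grip in N (left out, the last holds). Time passes only in rows, so rows that do not move let the fingers close. It gives the time, the measured TCP pose, the force, the opening and the grip force at its end, in the units of the state.
- observe(): the state, without advancing time (a new reading comes with each control period).
- get_image(name): name is "scene" or "top" or "wrist"; returns a dict with "img" (420x560x3 uint8, blue, green, red), "range_z" (420x560 float32, m along the optical axis (not along the pixel's ray), 0 where there is no reading), "camera_matrix" (3x3 intrinsics, pixels), "eye" and "rotation" of the camera in the world. Camera axes: x right, y down, z forward; pixel columns grow to the right and rows downward; lengths in m; the calibration is good to about 2 mm. A picture is of the moment at which its call begins.
- close_job(): hands the job in; it is judged then, once.
Trained networks look in the newest picture that a camera, given by its name, has taken for a name from the list of things; names that differ only in an ending like _2 or _b are one class to them, and where a whole thing is asked for, a point or a joint stands for the part that bears it (a point fixed in the world has none). Each returns a list of dicts, best first, with "conf" (0 to 1); they miss things now and then, are a little off and sometimes report something else, mostly with a low value. They report only what shows in the picture. A call takes as long as a camera call. They do not tell look-alikes from the thing itself.
- regions_of(camera, query): "mask" (420x560 bool, what is visible of it).
- landmark_of(camera, query): "point" ([x, y, z] in m, in world coordinates, good to about 4 mm: a listed point, or the origin of a listed thing).
The state is a dict: "time_s": time; "q": joint angles; "qvel": joint speeds; "joint_efforts": joint torques, N m; "position": TCP position; "tool_rot": TCP orientation; "ft_force": force on the tool from outside, world axes, zero at the start; "wrist_torque": the same for the moment, N m; "grip_width": finger opening in m; "gripper_force": force on a finger pad.
Only numpy, scipy, OpenCV 4.12 (cv2) and the standard library are available. Lean on these libraries where they do the work, as an engineer would, in place of code of your own. Each camera call takes 0.05 s, during which the arm holds its last target. There are 200 camera calls.

## Working session

There is one attempt and no reset: what is moved stays moved. The work goes in short steps, Python scripts to look and compute and a shell command to move; the robot and the scene stay as the last step left them, time stands still between calls to the robot, and variables do not carry over. Pictures are saved under pics/ and viewed, at most 14 in all, crops included, and the job is handed in when it is done.

```bash
mkdir -p pics; cat > h.py <<'E'
from rig import *
import numpy as np, cv2
def look(cam,fn=None):
    d=get_image(cam)
    if fn: cv2.imwrite('pics/'+fn,d['img'])
    return d
def pts(d,mask=None):
    K=d['camera_matrix'];z=d['range_z'];v,u=np.indices(z.shape)
    P=np.stack([(u-K[0,2])/K[0,0]*z,(v-K[1,2])/K[1,1]*z,z],-1)
    P=P@np.array(d['rotation']).T+np.array(d['eye'])
    P[z==0]=np.nan
    return P if mask is None else P[mask]
def st():
    s=observe();print(round(s['time_s'],2),np.round(s['position'],4),np.round(s['q'],1),'w',round(s['grip_width'],4),'gf',np.round(s['gripper_force'],1),'F',np.round(s['ft_force'],1));return s
E
python3 - <<'E'
from h import *
s=st();print(np.round(s['tool_rot'],3))
for cam in('top','scene'):
    d=look(cam,cam+'0.png');print(cam,np.round(d['eye'],3))
    for n in('paddle0','mat','dock','bay0','bay1','bay2','bay3','dial_grip','mortar','pestle','offcut'):
        print(n,[(np.round(r['point'],3).tolist(),round(r['conf'],2)) for r in landmark_of(cam,n)])
E
```

```text
0.0 [ 0.2281 -0.5001  0.2307] [-77.8  21.8  74.4  -0.   83.9 -12.3] w 0.0855 gf 0.0 F [ 0.5  1.  -1.2]
[[ 0.91   0.415 -0.   ]
 [ 0.415 -0.91   0.002]
 [ 0.    -0.002 -1.   ]]
top [ 0.328 -0.068  1.528]
paddle0 [([0.279, -0.524, 0.014], 0.96), ([0.474, -0.212, 0.015], 0.92), ([0.47, -0.108, 0.019], 0.85), ([0.502, -0.005, 0.02], 0.77), ([0.439, -0.318, 0.016], 0.62), ([0.514, 0.261, 0.096], 0.58), ([0.782, -0.218, 0.002], 0.35)]
mat [([0.542, -0.177, 0.003], 0.81)]
dock [([0.55, 0.259, 0.003], 0.57)]
bay0 [([0.659, 0.257, 0.097], 0.86), ([0.444, 0.262, 0.091], 0.84), ([0.516, 0.259, 0.093], 0.84), ([0.587, 0.256, 0.096], 0.76)]
bay1 [([0.659, 0.257, 0.097], 0.86), ([0.444, 0.262, 0.091], 0.84), ([0.516, 0.259, 0.093], 0.84), ([0.587, 0.256, 0.096], 0.76)]
bay2 [([0.659, 0.257, 0.097], 0.86), ([0.444, 0.262, 0.091], 0.84), ([0.516, 0.259, 0.093], 0.84), ([0.587, 0.256, 0.096], 0.76)]
bay3 [([0.659, 0.257, 0.097], 0.86), ([0.444, 0.262, 0.091], 0.84), ([0.516, 0.259, 0.093], 0.84), ([0.587, 0.256, 0.096], 0.76)]
dial_grip [([0.534, 0.37, 0.103], 0.66)]
mortar [([0.783, -0.223, 0.0], 0.
[... 436 characters left out ...]
97], 0.96), ([0.653, 0.256, 0.098], 0.77), ([0.516, 0.26, 0.1], 0.62), ([0.444, 0.262, 0.094], 0.61)]
bay1 [([0.585, 0.26, 0.097], 0.96), ([0.653, 0.256, 0.098], 0.77), ([0.516, 0.26, 0.1], 0.62), ([0.444, 0.262, 0.094], 0.61)]
bay2 [([0.585, 0.26, 0.097], 0.96), ([0.653, 0.256, 0.098], 0.77), ([0.516, 0.26, 0.1], 0.62), ([0.444, 0.262, 0.094], 0.61)]
bay3 [([0.585, 0.26, 0.097], 0.96), ([0.653, 0.256, 0.098], 0.77), ([0.516, 0.26, 0.1], 0.62), ([0.444, 0.262, 0.094], 0.61)]
dial_grip [([0.531, 0.372, 0.107], 0.9)]
mortar [([0.787, -0.222, -0.001], 0.77), ([0.479, -0.214, 0.018], 0.38), ([0.582, 0.26, 0.099], 0.27)]
pestle [([0.8, -0.058, 0.002], 0.81)]
offcut [([0.791, 0.083, 0.001], 0.82)]
```

View pics/top0.png

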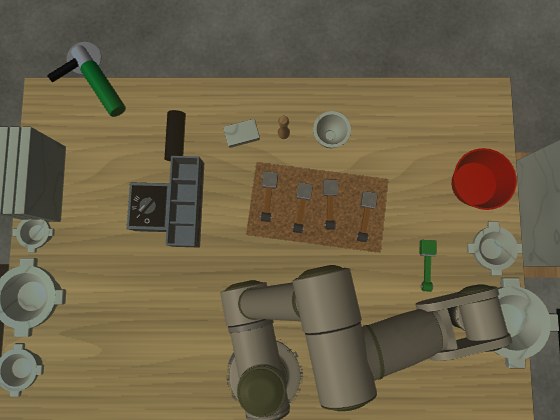

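View pics/scene0.png

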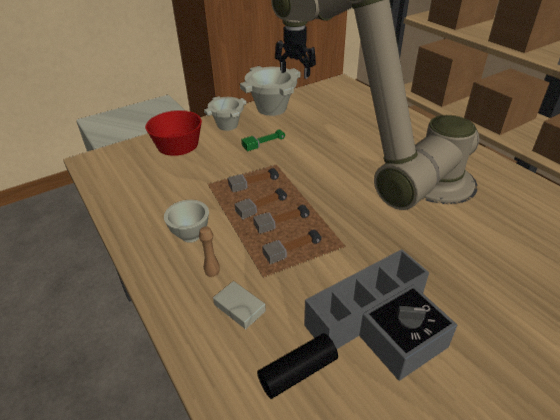

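Top view: four paddles on the mat, with hubs toward the robot at about (266,216), (298,228), (330,224) and (363,237). The green look-alike is at (428,265), the dock at (185,200) and the dial at (149,206). The scene view agrees, so I'll move the arm over the dial for a close look.

```bash
cat >> h.py <<'E'
def plan(x,y,z,yaw=None):
    """yaw: world angle (deg) of tool x; half turn equivalent"""
    s=observe();R=np.array(s['tool_rot']);d=R.T@(np.array([x,y,z])-s['position'])/0.04
    cur=np.degrees(np.arctan2(R[1,0],R[0,0]))
    print('shift units',np.round(d,3),'max rows',round(np.abs(d).max(),1),'yaw',round(cur,2),end=' ')
    if yaw is not None:
        t=(cur-yaw+90)%180-90
        print('turn units z',round(t/5,3),'q6',round(s['q'][5],1),end='')
        a=np.radians(cur-t); 
        R2=np.array([[np.cos(a),np.sin(a),0],[np.sin(a),-np.cos(a),0],[0,0,-1]])
        print(' | after turn shift',np.round(R2.T@(np.array([x,y,z])-s['position'])/0.04,3),end='')
    print()
E
python3 - <<'E'
from h import *
plan(0.45,0.32,0.30,0)
d=cv2.imread('pics/top0.png');c=cv2.resize(d[150:250,115:215],(600,600),interpolation=cv2.INTER_CUBIC);cv2.imwrite('pics/c1.png',c)
E
```

```text
shift units [ 13.555 -16.361  -1.717] max rows 16.4 yaw 24.51 turn units z 4.902 q6 -12.3 | after turn shift [  5.546 -20.51   -1.718]
```

View pics/c1.png

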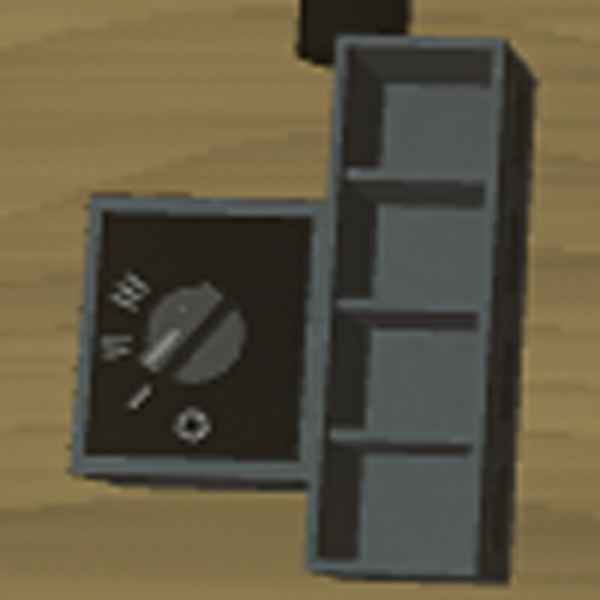

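The dial's white line points at one bar, from (180,340) toward (145,365) in the crop, so it must turn about 40° counter-clockwise to the ring. I'll turn the tool, then carry it above the dial.

```bash
A='x'; python3 -m pendant '[[[0,0,-0.2],[0,0,-0.95]],[[0,0,-0.2],[0,0,-0.95]],[[0,0,-0.2],[0,0,-0.95]],[[0,0,-0.2],[0,0,-0.95]],[[0,0,-0.2],[0,0,-0.95]],[[0,0,-0.2],[0,0,-0.95]],[[0,0,-0.2],[0,0,-0.95]],[[0,0,-0.2],[0,0,-0.95]]]' >/dev/null
python3 -m pendant '[[[0,0,0],[0,0,-0.95]],[[0,0,0],[0,0,-0.95]],[[0,0,0],[0,0,-0.95]],[[0,0,0],[0,0,-0.95]],[[0,0,0],[0,0,-0.95]],[[0,0,0],[0,0,-0.95]],[[0,0,0],[0,0,-0.95]],[[0,0,0],[0,0,-0.95]]]' >/dev/null
python3 -m pendant '[[[0,0,0],[0,0,-0.95]],[[0,0,0],[0,0,-0.95]],[[0,0,0],[0,0,-0.95]],[[0,0,0],[0,0,-0.95]],[[0,0,0],[0,0,-0.95]],[[0,0,0],[0,0,-0.95]],[[0,0,0],[0,0,-0.95]],[[0,0,0],[0,0,-0.95]]]' 
python3 - <<'E'
from h import *
st();plan(0.50,0.36,0.30,138)
d=look('top')
P=pts(d);b=(P[...,2]>.088)&(P[...,2]<.1)&(P[...,0]>.35)&(P[...,0]<.72)&(P[...,1]>.18)&(P[...,1]<.31)
q=P[b][:,:2].astype(np.float32);r=cv2.minAreaRect(q);print('rim',r,len(q))
b=(P[...,2]>.08)&(P[...,2]<.09)&(P[...,0]>.35)&(P[...,0]<.72)&(P[...,1]>.31)&(P[...,1]<.48)
q=P[b][:,:2].astype(np.float32);print('box',cv2.minAreaRect(q),len(q))
E
```

```text
time_s: 4.2
position: [0.2282, -0.5004, 0.2953]
tool_rot: [[-0.751, 0.66, 0.0], [0.66, 0.751, 0.0], [0.0, 0.0, -1.0]]
ft_force: [-0.6, 0.3, 1.2]
grip_width: 0.0857
gripper_force: 0.0
4.2 [ 0.2282 -0.5004  0.2953] [ -77.8   19.7   67.     0.    93.3 -126.5] w 0.0857 gf 0.0 F [-0.6  0.3  1.2]
shift units [ 9.103 20.639 -0.116] max rows 20.6 yaw 138.67 turn units z 0.133 q6 -126.5 | after turn shift [ 9.343 20.532 -0.117]
rim ((0.5488266348838806, 0.2604416310787201), (0.09784591943025589, 0.2865024507045746), 88.5827407836914) 538
box ((0.5313632488250732, 0.3719143867492676), (0.12439160794019699, 0.14994049072265625), 88.79165649414062) 1322
```

```bash
python3 -m pendant '[[[0.395,0.971,0],[0,0,0]],[[0.395,0.971,0],[0,0,0]],[[0.395,0.971,0],[0,0,0]],[[0.395,0.971,0],[0,0,0]],[[0.395,0.971,0],[0,0,0]],[[0.395,0.971,0],[0,0,0]],[[0.395,0.971,0],[0,0,0]],[[0.395,0.971,0],[0,0,0]]]' >/dev/null
python3 -m pendant '[[[0.395,0.971,0],[0,0,0]],[[0.395,0.971,0],[0,0,0]],[[0.395,0.971,0],[0,0,0]],[[0.395,0.971,0],[0,0,0]],[[0.395,0.971,0],[0,0,0]],[[0.395,0.971,0],[0,0,0]],[[0.395,0.971,0],[0,0,0]]]' >/dev/null
python3 -m pendant '[[[0.395,0.971,0],[0,0,0]],[[0.395,0.971,0],[0,0,0]],[[0.395,0.971,0],[0,0,0]],[[0.395,0.971,0],[0,0,0]],[[0.395,0.971,0],[0,0,0]],[[0.395,0.971,0],[0,0,0]],[[0.395,0.971,0],[0,0,0]],[[0,0,0],[0,0,0]]]' 0.6 >/dev/null
python3 - <<'E'
from h import *
st();plan(0.531,0.3715,0.20,138.7)
d=look('wrist','w1.png');print(np.round(d['eye'],3),np.round(d['rotation'],2).tolist())
print([(np.round(r['point'],4),round(r['conf'],2)) for r in landmark_of('wrist','dial_grip')])
P=pts(d);b=(P[...,2]>.112)&(P[...,2]<.124)&(np.hypot(P[...,0]-.531,P[...,1]-.3715)<.04)
r=cv2.minAreaRect(P[b][:,:2].astype(np.float32));print('bar',r,b.sum(),P[b].mean(0))
E
```

```text
7.12 [0.534  0.372  0.2939] [ 24.5  31.   48.7   0.  100.3 -24.1] w 0.0513 gf 0.0 F [ 0.5 -0.6 -0.5]
shift units [ 0.046 -0.056  2.347] max rows 2.3 yaw 138.58 turn units z -0.024 q6 -24.1 | after turn shift [ 0.048 -0.058  2.347]
[0.475 0.425 0.436] [[0.66, 0.71, 0.23], [0.75, -0.63, -0.21], [-0.0, 0.31, -0.95]]
[(array([0.5335, 0.3659, 0.1054]), 0.82)]
bar ((0.5319559574127197, 0.3701311945915222), (0.013985183089971542, 0.05323784798383713), 50.2313346862793) 590 [0.5312142  0.37077679 0.11690541]
```

View pics/w1.png

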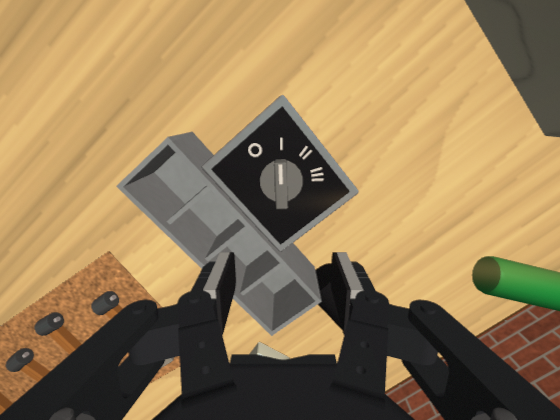

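The wrist view shows the bar at (282,180) with its white line toward the single bar, and the tool axis lines up with it. Descend, grip and turn it to the ring.

```bash
python3 -m pendant '[[[0.03,-0.05,0.82],[0,0,0]],[[0,0,0.82],[0,0,0]],[[0,0,0.82],[0,0,0]],[[0,0,0.82],[0,0,0]],[[0,0,0.82],[0,0,0]],[[0,0,0.8],[0,0,0]],[[0,0,0],[0,0,0]]]' 0.6 
python3 -m pendant '[[[0,0,0],[0,0,0]],[[0,0,0],[0,0,0]],[[0,0,0],[0,0,0]],[[0,0,0],[0,0,0]],[[0,0,0],[0,0,0]]]' 0 30
```

```text
time_s: 8.1
position: [0.5307, 0.3678, 0.0979]
tool_rot: [[-0.748, 0.664, -0.004], [0.664, 0.748, -0.002], [0.002, -0.004, -1.0]]
ft_force: [0.2, 0.1, 0.8]
grip_width: 0.0511
gripper_force: 0.0
time_s: 8.72
position: [0.5327, 0.3697, 0.1013]
tool_rot: [[-0.749, 0.662, 0.004], [0.662, 0.749, 0.002], [-0.002, 0.004, -1.0]]
ft_force: [1.5, 0.5, 7.8]
grip_width: 0.0134
gripper_force: 32.7
```

```bash
python3 -m pendant '[[[0,0,-0.1],[0,0,0]],[[0,0,0],[0,0,-0.9]],[[0,0,0],[0,0,-0.9]],[[0,0,0],[0,0,-0.9]],[[0,0,0],[0,0,-0.9]],[[0,0,0],[0,0,-0.9]],[[0,0,0],[0,0,-0.9]],[[0,0,0],[0,0,-0.9]]]' 
python3 -m pendant '[[[0,0,0],[0,0,-0.9]],[[0,0,0],[0,0,-0.9]],[[0,0,0],[0,0,0]]]'
python3 -m pendant '[[[0,0,0],[0,0,0]],[[0,0,0],[0,0,0]],[[0,0,0],[0,0,0]],[[0,0,-0.9],[0,0,0]],[[0,0,-0.9],[0,0,0]],[[0,0,-0.9],[0,0,0]],[[0,0,-0.9],[0,0,0]],[[0,0,-0.9],[0,0,0]]]' 0.6
python3 - <<'E'
from h import *
st()
d=look('wrist')
P=pts(d);b=(P[...,2]>.112)&(P[...,2]<.124)&(np.hypot(P[...,0]-.531,P[...,1]-.3715)<.04)
r=cv2.minAreaRect(P[b][:,:2].astype(np.float32));print('bar',r,b.sum())
d=look('top');P=pts(d)
for r in landmark_of('top','paddle0'):print(np.round(r['point'],4),round(r['conf'],2))
# hubs/blocks by height over mat
m=(P[...,2]>.012)&(P[...,2]<.045)&(P[...,0]>.38)&(P[...,0]<.70)&(P[...,1]>-.42)&(P[...,1]<.06)
n,l,s,c=cv2.connectedComponentsWithStats(m.astype(np.uint8))
for i in range(1,n):
    if s[i,4]<60: continue
    q=P[l==i];r=cv2.minAreaRect(q[:,:2].astype(np.float32))
    Hh=q[:,2]
    mu=q[:,:2].mean(0);w=np.linalg.svd(q[:,:2]-mu)[2][0] if len(q)<3000 else 0
    print(s[i,4],np.round(mu,4),'rect c',np.round(r[0],4),np.round(r[1],4),round(r[2],1),'dir',np.round(np.degrees(np.arctan2(w[1],w[0])),1))
E
```

```text
time_s: 9.72
position: [0.5327, 0.3697, 0.1016]
tool_rot: [[-0.985, 0.171, 0.001], [0.171, 0.985, 0.001], [-0.001, 0.001, -1.0]]
ft_force: [10.5, 5.7, -17.2]
grip_width: 0.0133
gripper_force: 31.6
time_s: 10.1
position: [0.5326, 0.3698, 0.1015]
tool_rot: [[-1.0, 0.017, 0.001], [0.017, 1.0, 0.001], [-0.001, 0.001, -1.0]]
ft_force: [11.0, 5.7, -16.5]
grip_width: 0.0132
gripper_force: 31.6
time_s: 11.1
position: [0.5313, 0.3691, 0.2849]
tool_rot: [[-1.0, 0.017, 0.0], [0.017, 1.0, 0.0], [-0.0, 0.0, -1.0]]
ft_force: [-0.1, -0.5, 0.1]
grip_width: 0.0513
gripper_force: 0.0
11.1 [0.5313 0.3691 0.2849] [ 24.3  30.7  50.8  -0.   98.5 -64.7] w 0.0513 gf 0.0 F [-0.1 -0.5  0.1]
bar ((0.5317820310592651, 0.36980754137039185), (0.013968030922114849, 0.05286705866456032), 88.6550521850586) 620
[ 0.4372 -0.3181  0.0168] 0.93
[ 0.4704 -0.1047  0.0225] 0.89
[ 0.2789 -0.5248  0.0153] 0.88
[ 0.4758 -0.2116  0.0163] 0.7
467 [ 0.5832 -0.011 ] rect c [ 0.5721 -0.01  ] [0.0482 0.1649] 84.6 dir 173.9
454 [ 0.5576 -0.2147] rect c [ 0.5462 -0.2133] [0.0471 0.1653] 88.1 dir 179.7
460 [ 0.5457 -0.1223] rect c [ 0.5367 -0.1194] [0.0478 0.1677] 78.6 dir 169.8
498 [ 0.5168 -0.3335] rect c [ 0.5059 -0.3315] [0.049  0.1654] 78.4 dir 169.4
```

The dial is at the ring: bar at 178.7°, dock yaw about -1.3°. Next, paddle A with its pin near (0.505,-0.004).

```bash
cat >> h.py <<'E'
def paddles(cam='top',zmax=.045):
    d=look(cam);P=pts(d);out=[]
    m=(P[...,2]>.012)&(P[...,2]<zmax)&(P[...,0]>.36)&(P[...,0]<.70)&(P[...,1]>-.45)&(P[...,1]<.08)
    n,l,s,c=cv2.connectedComponentsWithStats(m.astype(np.uint8))
    for i in range(1,n):
        if s[i,4]<60: continue
        q=P[l==i][:,:2].astype(np.float32);(cx,cy),(a,b),t=cv2.minAreaRect(q)
        if a>b: t+=90
        t=(t+90)%180
        if t<90:t+=180
        u=np.array([np.cos(np.radians(t)),np.sin(np.radians(t))])
        k=(q-q.mean(0))@u   # block is the wide, populous end
        pin=np.array([cx,cy])+u*.0675
        print(s[i,4],'pin',np.round(pin,4),'axis',round(t,1),'len',np.round(max(a,b),3),'wid',round(min(a,b),3))
E
python3 -c "
from h import *
plan(.505,-.0036,.15,174.3)"
```

```text
shift units [ 0.523 -9.34   3.368] max rows 9.3 yaw 179.01 turn units z 0.943 q6 -64.7 | after turn shift [-0.258 -9.345  3.386]
```

```bash
python3 -m pendant '[[[0,0,0],[0,0,0.94]],[[-0.03,-0.935,0],[0,0,0]],[[-0.03,-0.935,0],[0,0,0]],[[-0.03,-0.935,0],[0,0,0]],[[-0.03,-0.935,0],[0,0,0]],[[-0.03,-0.935,0],[0,0,0]]]' 0.8 >/dev/null
python3 -m pendant '[[[-0.03,-0.935,0.7],[0,0,0]],[[-0.03,-0.935,0.7],[0,0,0]],[[-0.03,-0.935,0.7],[0,0,0]],[[-0.03,-0.935,0.7],[0,0,0]],[[0,-0.935,0.6],[0,0,0]],[[0,0,0],[0,0,0]]]' >/dev/null
python3 - <<'E'
from h import *
st();paddles('wrist');d=look('wrist','w2.png')
for r in landmark_of('wrist','paddle0'):print(np.round(r['point'],4),round(r['conf'],2))
E
```

```text
12.75 [ 0.5037 -0.0055  0.145 ] [-14.1  22.2  89.4  -0.   68.7 -98.2] w 0.0682 gf 0.0 F [0.  1.  0.6]
3979 pin [ 0.4639 -0.1063] axis 168.6 len 0.156 wid 0.042
5131 pin [ 0.4753 -0.2164] axis 181.2 len 0.157 wid 0.05
4653 pin [ 0.5055 -0.0012] axis 174.1 len 0.164 wid 0.048
[ 0.5024 -0.0032  0.0162] 0.88
[ 0.4806 -0.2146  0.0159] 0.66
[ 0.4689 -0.1068  0.0167] 0.62
```

View pics/w2.png

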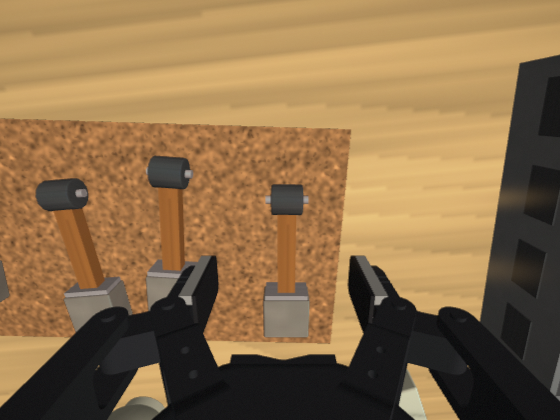

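The wrist view shows the paddle's hub at (287,200) between the fingers and its pin across the closing axis. Now descend and pinch it.

```bash
python3 -c "
from h import *
plan(.5045,-.0025,.007,174.2)"
python3 -m pendant '[[[0,0.07,0.65],[0,0,0]],[[0,0,0.6],[0,0,0]],[[0,0,0.6],[0,0,0]],[[0,0,0.6],[0,0,0]],[[0,0,0.6],[0,0,0]],[[0,0,0.4],[0,0,0]],[[0,0,0],[0,0,0]]]' 0.8
python3 -m pendant '[[[0,0,0],[0,0,0]],[[0,0,0],[0,0,0]],[[0,0,0],[0,0,0]],[[0,0,0],[0,0,0]]]' 0 40
```

```text
shift units [0.022 0.018 3.513] max rows 3.5 yaw 174.33 turn units z 0.026 q6 -98.2 | after turn shift [0.021 0.019 3.513]
time_s: 13.78
position: [0.5054, -0.0002, 0.009]
tool_rot: [[-0.995, 0.098, -0.001], [0.098, 0.995, 0.0], [0.001, 0.0, -1.0]]
ft_force: [-0.7, -0.4, 0.2]
grip_width: 0.0685
gripper_force: 0.0
time_s: 14.28
position: [0.5061, -0.001, 0.0105]
tool_rot: [[-0.995, 0.099, 0.002], [0.099, 0.995, -0.0], [-0.002, 0.0, -1.0]]
ft_force: [-1.2, 2.4, 5.5]
grip_width: 0.039
gripper_force: 39.5
```

```bash
python3 -m pendant '[[[0,0,-0.4],[0,0,0]],[[0,0,-0.6],[0,0,0]],[[0,0,-0.7],[0,0,0]],[[0,0,-0.8],[0,0,0]],[[0,0,-0.8],[0,0,0]],[[0,0,-0.8],[0,0,0]],[[0,0,-0.8],[0,0,0]],[[0,0,0],[0,0,0]]]'
python3 -m pendant '[[[0,0,0],[0,0,0]],[[0,0,0],[0,0,0]]]' 0.455 20
python3 -m pendant '[[[0,0,0],[0,0,0]],[[0,0,0],[0,0,0]]]' 0.460 20 | tail -2
python3 -m pendant '[[[0,0,0],[0,0,0]],[[0,0,0],[0,0,0]]]' 0.463 20 | tail -2
python3 - <<'E'
from h import *
d=look('wrist','w3.png')
E
```

```text
time_s: 15.28
position: [0.5062, -0.0012, 0.2071]
tool_rot: [[-0.995, 0.099, 0.005], [0.099, 0.995, -0.001], [-0.005, -0.001, -1.0]]
ft_force: [1.4, -0.9, -4.5]
grip_width: 0.0379
gripper_force: 40.6
time_s: 15.52
position: [0.5048, -0.001, 0.2038]
tool_rot: [[-0.995, 0.099, -0.003], [0.099, 0.995, 0.001], [0.003, 0.0, -1.0]]
ft_force: [-0.6, 1.0, -4.0]
grip_width: 0.039
gripper_force: 28.4
grip_width: 0.0391
gripper_force: 21.1
grip_width: 0.0395
gripper_force: 17.5
```

View pics/w3.png

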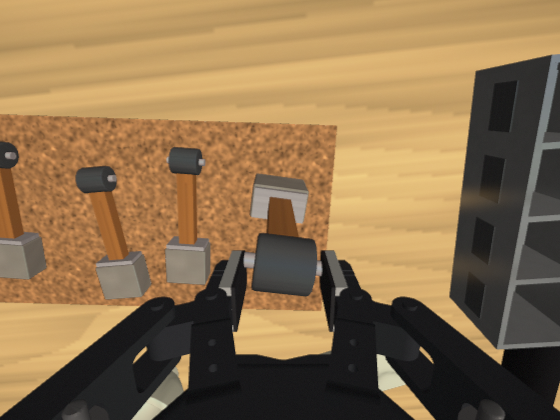

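The paddle is held by its pin at (285,265), with the block slanting below at (280,195). I'll ease the grip further and measure the slant by depth.

```bash
cat >> h.py <<'E'
def hang():
    """slant of the held paddle: block points seen by the wrist camera, in tool frame, vs the pin"""
    d=look('wrist');P=pts(d);s=observe();R=np.array(s['tool_rot']);T=(P-np.array(s['position']))@R
    m=(np.abs(T[...,1])<.03)&(T[...,2]>.06)&(T[...,2]<.16)&(np.abs(T[...,0])<.12)&(P[...,2]>.012)
    q=T[m];print('n',m.sum(),end=' ')
    if m.sum()>20:
        k=q[q[:,2]>np.percentile(q[:,2],3)]
        print('x range',np.round(np.percentile(k[:,0],[3,50,97]),4),'z range',np.round(np.percentile(k[:,2],[3,50,97]),4))
        line=np.polyfit(q[:,2],q[:,0],1);print('slope',np.round(line,3))
E
python3 -c "from h import *;hang()"
python3 -m pendant '[[[0,0,0],[0,0,0]],[[0,0,0],[0,0,0]]]' 0.467 20 | tail -2
python3 -m pendant '[[[0,0,0],[0,0,0]],[[0,0,0],[0,0,0]]]' 0.470 20 | tail -2
python3 -m pendant '[[[0,0,0],[0,0,0]],[[0,0,0],[0,0,0]],[[0,0,0],[0,0,0]]]' 0.473 20 | tail -2
python3 -c "from h import *;hang()"
```

```text
n 2170 x range [-0.0047  0.0144  0.0233] z range [0.0712 0.0943 0.1361]
slope [ 0.221 -0.009]
grip_width: 0.04
gripper_force: 13.0
grip_width: 0.0401
gripper_force: 9.9
grip_width: 0.0406
gripper_force: 7.1
n 1974 x range [-0.0116  0.0073  0.0148] z range [0.0725 0.0943 0.1368]
slope [ 0.165 -0.011]
```

```bash
python3 -m pendant '[[[0,0,0],[0,0,0]],[[0,0,0],[0,0,0]],[[0,0,0],[0,0,0]]]' 0.475 20 | tail -2
python3 -c "from h import *;hang()"
python3 -m pendant '[[[0,0,0],[0,0,0]],[[0,0,0],[0,0,0]],[[0,0,0],[0,0,0]]]' 0.44 40 | tail -2
python3 -c "
from h import *
hang();c,s=np.cos(np.radians(-1.3)),np.sin(np.radians(-1.3))
for o in(-.105,-.035,.035,.105):print(np.round([.549+o*c,.2604+o*s],4))
plan(.549+.105*c,.2604+.105*s,.35,178.7)"
```

```text
grip_width: 0.0407
gripper_force: 5.5
n 2043 x range [-0.0091  0.0098  0.0179] z range [0.0722 0.0943 0.1365]
slope [ 0.185 -0.01 ]
grip_width: 0.0386
gripper_force: 37.7
n 2067 x range [-0.0083  0.0104  0.019 ] z range [0.072  0.0946 0.1372]
slope [ 0.189 -0.01 ]
[0.444  0.2628]
[0.514  0.2612]
[0.584  0.2596]
[0.654 0.258]
shift units [-3.05   6.816 -3.618] max rows 6.8 yaw 174.32 turn units z -0.877 q6 -97.9 | after turn shift [-3.563  6.562 -3.618]
```

```bash
python3 -m pendant '[[[0,0,-0.8],[0,0,-0.88]],[[0,0,-0.9],[0,0,0]],[[-0.59,0.55,-0.95],[0,0,0]],[[-0.59,0.6,-0.95],[0,0,0]],[[-0.59,0.8,0],[0,0,0]],[[-0.59,0.8,0],[0,0,0]],[[-0.59,0.8,0],[0,0,0]],[[-0.59,0.8,0],[0,0,0]]]' >/dev/null
python3 -m pendant '[[[0,0.7,0],[0,0,0]],[[0,0.7,0],[0,0,0]],[[0,0.7,0],[0,0,0]],[[0,0.7,0],[0,0,0]],[[0,0.2,0],[0,0,0]],[[0,0,0],[0,0,0]],[[0,0,0],[0,0,0]]]'
python3 - <<'E'
from h import *
plan(.654,.258,.26,178.7);hang();look('wrist','w4.png')
for r in landmark_of('wrist','bay0'):print(np.round(r['point'],4),round(r['conf'],2))
E
```

```text
time_s: 19.77
position: [0.6539, 0.2885, 0.3494]
tool_rot: [[-1.0, 0.024, -0.0], [0.024, 1.0, -0.0], [0.0, -0.0, -1.0]]
ft_force: [-0.6, 0.5, -3.3]
grip_width: 0.0387
gripper_force: 37.9
shift units [-0.022 -0.763  2.234] max rows 2.2 yaw 178.65 turn units z -0.01 q6 -74.3 | after turn shift [-0.02  -0.763  2.234]
n 2095 x range [-0.0073  0.0115  0.0202] z range [0.0721 0.0949 0.1368]
slope [ 0.197 -0.009]
[0.6539 0.255  0.0978] 0.64
[0.5874 0.2569 0.0948] 0.59
[0.5146 0.2602 0.0986] 0.58
```

View pics/w4.png

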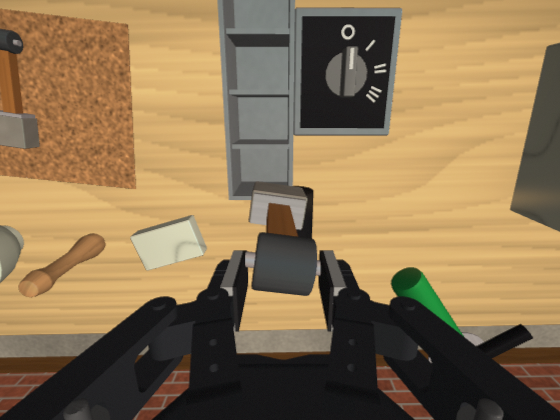

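The wrist view shows the dial's white end at the O ring (348,45). The block hangs at (280,205), just beyond the end bay at (262,165). Next, centre it over the bay and lower it in.

```bash
python3 -m pendant '[[[-0.07,-0.38,0],[0,0,0]],[[0,-0.38,0],[0,0,0]],[[0,0,0.7],[0,0,0]],[[0,0,0.7],[0,0,0]],[[0,0,0.7],[0,0,0]],[[0,0,0.7],[0,0,0]],[[0,0,0.7],[0,0,0]],[[0,0,0.7],[0,0,0]]]'
python3 -m pendant '[[[0,0,0.2],[0,0,0]],[[0,0,0.2],[0,0,0]],[[0,0,0.1],[0,0,0]],[[0,0,0.1],[0,0,0]],[[0,0,0],[0,0,0]]]'
```

```text
time_s: 20.92
position: [0.6559, 0.2577, 0.1808]
tool_rot: [[-1.0, 0.024, 0.0], [0.024, 1.0, -0.0], [-0.0, -0.0, -1.0]]
ft_force: [1.6, 0.2, -3.5]
grip_width: 0.0385
gripper_force: 37.9
time_s: 21.55
position: [0.6558, 0.2591, 0.1573]
tool_rot: [[-1.0, 0.022, -0.0], [0.022, 1.0, 0.0], [0.0, 0.0, -1.0]]
ft_force: [-0.0, -0.1, -4.9]
grip_width: 0.0386
gripper_force: 37.9
```

```bash
for i in 1; do python3 -m pendant '[[[0,0,0.06],[0,0,0]],[[0,0,0.06],[0,0,0]],[[0,0,0.06],[0,0,0]],[[0,0,0],[0,0,0]]]'|egrep 'pos|ft'; done
python3 -m pendant '[[[0,0,0.05],[0,0,0]],[[0,0,0],[0,0,0]],[[0,0,0],[0,0,0]]]'|egrep 'pos|ft'
```

```text
position: [0.6562, 0.259, 0.1508]
ft_force: [-0.1, -1.5, 0.5]
position: [0.6569, 0.2589, 0.1506]
ft_force: [0.2, -1.2, 8.9]
```

```bash
python3 -m pendant '[[[0,0,-0.03],[0,0,0]],[[0,0,0],[0,0,0]],[[0,0,0],[0,0,0]]]' 0.475 20|egrep 'ft|grip'
python3 -m pendant '[[[0,0,0],[0,0,0]],[[0,0,0],[0,0,0]],[[0,0,0],[0,0,0]]]' 0.8|egrep 'ft|grip'
python3 -m pendant '[[[0,0,-0.4],[0,0,0]],[[0,0,-0.9],[0,0,0]],[[0,0,-0.9],[0,0,0]],[[0,0,0],[0,0,0]]]'|egrep 'ft|pos'
python3 - <<'E'
from h import *
paddles('top')
d=look('top');P=pts(d);m=(P[...,2]>.12)&(np.hypot(P[...,0]-.654,P[...,1]-.258)<.05);print('top-cam hub?',m.sum(),np.round(np.nanmedian(P[m],0),4) if m.any() else '')
d=look('scene');P=pts(d);m=(P[...,2]>.13)&(P[...,2]<.18)&(np.hypot(P[...,0]-.654,P[...,1]-.258)<.04);print('scene hub',m.sum(),np.round(P[m].mean(0),4),np.nanmax(P[m][:,2]))
plan(.4704,-.1068,.15,169)
E
```

```text
ft_force: [0.4, -1.0, 6.0]
grip_width: 0.0408
gripper_force: 5.8
ft_force: [0.0, 0.1, -0.4]
grip_width: 0.0684
gripper_force: 0.0
position: [0.6567, 0.2594, 0.242]
ft_force: [0.3, 0.3, 0.3]
455 pin [ 0.4794 -0.2144] axis 179.5 len 0.167 wid 0.047
456 pin [ 0.4451 -0.072 ] axis 168.4 len 0.166 wid 0.047
488 pin [ 0.4388 -0.3217] axis 170.2 len 0.165 wid 0.048
top-cam hub? 1725 [0.6414 0.2524 0.5323]
scene hub 272 [0.6602 0.2557 0.1635] 0.17523030146920504
shift units [ 4.42  -9.247  2.176] max rows 9.2 yaw 178.71 turn units z 1.943 q6 -76.7 | after turn shift [ 2.799 -9.861  2.167]
```

The first paddle stands, with its hub top at about 0.172. The second one has been knocked to (0.445,-0.072), so I'll use the new pose.

```bash
python3 -c "
from h import *
plan(.4451,-.072,.15,168.4)"
```

```text
shift units [ 5.072 -8.391  2.177] max rows 8.4 yaw 178.71 turn units z 2.063 q6 -76.7 | after turn shift [ 3.49  -9.165  2.167]
```

```bash
python3 -m pendant '[[[0.507,-0.839,0],[0,0,0]],[[0.507,-0.839,0],[0,0,0]],[[0.507,-0.839,0],[0,0,0]],[[0.507,-0.839,0],[0,0,0]],[[0.507,-0.839,0],[0,0,0]],[[0.507,-0.839,0],[0,0,0]],[[0.507,-0.839,0],[0,0,0]],[[0.507,-0.839,0],[0,0,0]]]' 0.8 >/dev/null
python3 -m pendant '[[[0.507,-0.839,0],[0,0,0]],[[0.507,-0.839,0],[0,0,0]],[[0,0,0.8],[0,0,1]],[[0,0,0.7],[0,0,1]],[[0,0,0.7],[0,0,0.06]],[[0,0,0],[0,0,0]]]' >/dev/null
python3 - <<'E'
from h import *
st();paddles('wrist')
for r in landmark_of('wrist','paddle0'):print(np.round(r['point'],4),round(r['conf'],2))
plan(.4451,-.072,.007,168.4)
E
```

```text
25.57 [ 0.4443 -0.0714  0.1476] [ -24.3   17.2   97.1    0.    66.  -102.7] w 0.068 gf 0.0 F [ 0.7 -1.2  1.2]
4625 pin [ 0.4449 -0.0714] axis 168.8 len 0.165 wid 0.048
4113 pin [ 0.4367 -0.3107] axis 164.9 len 0.157 wid 0.045
1597 pin [ 0.4253 -0.2153] axis 185.4 len 0.06 wid 0.036
[ 0.4425 -0.3149  0.0156] 0.93
[ 0.4812 -0.2093  0.016 ] 0.92
[ 0.4454 -0.0689  0.0195] 0.84
shift units [ 0.014 -0.005  3.568] max rows 3.6 yaw 168.42 turn units z 0.004 q6 -102.7 | after turn shift [ 0.014 -0.005  3.568]
```

```bash
python3 -m pendant '[[[0,0,0.65],[0,0,0]],[[0,0,0.6],[0,0,0]],[[0,0,0.6],[0,0,0]],[[0,0,0.6],[0,0,0]],[[0,0,0.6],[0,0,0]],[[0,0,0.4],[0,0,0]],[[0,0,0],[0,0,0]]]' 0.8 | egrep 'pos|ft'
python3 -m pendant '[[[0,0,0],[0,0,0]],[[0,0,0],[0,0,0]],[[0,0,0],[0,0,0]],[[0,0,0],[0,0,0]]]' 0 40
python3 -m pendant '[[[0,0,-0.4],[0,0,0]],[[0,0,-0.6],[0,0,0]],[[0,0,-0.7],[0,0,0]],[[0,0,-0.8],[0,0,0]],[[0,0,-0.8],[0,0,0]],[[0,0,-0.8],[0,0,0]],[[0,0,-0.8],[0,0,0]],[[0,0,0],[0,0,0]]]' | egrep 'pos|ft|grip'
python3 -m pendant '[[[0,0,0],[0,0,0]],[[0,0,0],[0,0,0]],[[0,0,0],[0,0,0]]]' 0.462 20 | tail -2
python3 -m pendant '[[[0,0,0],[0,0,0]],[[0,0,0],[0,0,0]],[[0,0,0],[0,0,0]]]' 0.470 20 | tail -2
python3 -c "from h import *;hang()"
```

```text
position: [0.4459, -0.072, 0.0115]
ft_force: [0.6, -0.3, 0.3]
time_s: 27.05
position: [0.4462, -0.0721, 0.0126]
tool_rot: [[-0.98, 0.201, 0.002], [0.201, 0.98, -0.001], [-0.002, -0.0, -1.0]]
ft_force: [-1.5, 0.7, 7.8]
grip_width: 0.0387
gripper_force: 39.3
position: [0.446, -0.072, 0.2091]
ft_force: [1.1, 0.4, -3.8]
grip_width: 0.0371
gripper_force: 40.4
grip_width: 0.0396
gripper_force: 10.4
grip_width: 0.0403
gripper_force: 4.6
n 1479 x range [-0.0194 -0.0044  0.0044] z range [0.0741 0.0961 0.1365]
slope [ 0.037 -0.009]
```

```bash
python3 -m pendant '[[[0,0,0],[0,0,0]],[[0,0,0],[0,0,0]],[[0,0,0],[0,0,0]],[[0,0,0],[0,0,0]]]' 0.470 20 | tail -2
python3 -c "from h import *;hang()"
python3 -m pendant '[[[0,0,0],[0,0,0]],[[0,0,0],[0,0,0]],[[0,0,0],[0,0,0]]]' 0.44 40 | tail -2
python3 -c "
from h import *
hang();plan(.584,.2596,.35,178.7)"
```

```text
grip_width: 0.0399
gripper_force: 4.3
n 2023 x range [-0.0056  0.0119  0.0228] z range [0.0709 0.0969 0.1392]
slope [ 0.173 -0.006]
grip_width: 0.0381
gripper_force: 21.9
n 2498 x range [0.0101 0.0281 0.0428] z range [0.0698 0.0965 0.137 ]
slope [ 0.315 -0.004]
shift units [-1.728  8.813 -3.57 ] max rows 8.8 yaw 168.41 turn units z -2.057 q6 -102.7 | after turn shift [-3.276  8.363 -3.568]
```

It is still swinging, so I'll ease the grip a little less to damp it and wait.

```bash
python3 -m pendant '[[[0,0,0],[0,0,0]],[[0,0,0],[0,0,0]],[[0,0,0],[0,0,0]],[[0,0,0],[0,0,0]]]' 0.466 20 | tail -2
python3 -c "from h import *;hang()"
python3 -m pendant '[[[0,0,0],[0,0,0]],[[0,0,0],[0,0,0]],[[0,0,0],[0,0,0]]]' 0.469 20 | tail -2
python3 -c "from h import *;hang()"
python3 -m pendant '[[[0,0,0],[0,0,0]],[[0,0,0],[0,0,0]],[[0,0,0],[0,0,0]]]' 0.469 20 | tail -2
python3 -c "from h import *;hang()"
```

```text
grip_width: 0.0399
gripper_force: 6.4
n 2247 x range [0.0012 0.019  0.0316] z range [0.0698 0.0968 0.1383]
slope [ 0.236 -0.005]
grip_width: 0.0399
gripper_force: 4.7
n 1672 x range [-0.0156  0.0005  0.0099] z range [0.0736 0.0969 0.1384]
slope [ 0.08  -0.009]
grip_width: 0.0399
gripper_force: 4.8
n 2420 x range [0.0076 0.0256 0.0395] z range [0.0701 0.0965 0.1376]
slope [ 0.294 -0.004]
```

```bash
for k in 1; do python3 -m pendant '[[[0,0,0],[0,0,0]],[[0,0,0],[0,0,0]],[[0,0,0],[0,0,0]],[[0,0,0],[0,0,0]]]' 0.465 20 | tail -2; done
python3 -c "
from h import *
for i in range(5):hang()"
python3 -m pendant '[[[0,0,0],[0,0,0]]]' 0.44 40 | tail -2
python3 -c "
from h import *
hang()"
```

```text
grip_width: 0.0396
gripper_force: 6.3
n 2375 x range [0.0057 0.0237 0.0373] z range [0.0699 0.0965 0.1376]
slope [ 0.278 -0.004]
n 2430 x range [0.0075 0.0263 0.0402] z range [0.0702 0.0964 0.1374]
slope [ 0.3   -0.004]
n 2419 x range [0.0074 0.0256 0.0395] z range [0.0698 0.0965 0.1373]
slope [ 0.294 -0.004]
n 2329 x range [0.0047 0.0226 0.0356] z range [0.0697 0.0967 0.1382]
slope [ 0.264 -0.004]
n 2177 x range [-0.0002  0.0174  0.0294] z range [0.0705 0.0969 0.1392]
slope [ 0.219 -0.005]
grip_width: 0.0381
gripper_force: 21.6
n 1732 x range [-0.0138  0.0027  0.0123] z range [0.0722 0.0972 0.1385]
slope [ 0.092 -0.008]
```

```bash
python3 -m pendant '[[[0,0,0],[0,0,0]],[[0,0,0],[0,0,0]]]' 0.40 40 | tail -2
python3 -c "
from h import *
for i in range(3):hang()
plan(.584,.2596,.35,178.7)"
```

```text
grip_width: 0.0361
gripper_force: 40.3
n 2299 x range [0.0036 0.0213 0.0346] z range [0.0698 0.0972 0.1391]
slope [ 0.248 -0.004]
n 2251 x range [0.002  0.0199 0.0328] z range [0.0702 0.0973 0.1388]
slope [ 0.237 -0.005]
n 2168 x range [-0.0006  0.017   0.0294] z range [0.0701 0.0975 0.1394]
slope [ 0.21  -0.005]
shift units [-1.725  8.813 -3.567] max rows 8.8 yaw 168.41 turn units z -2.058 q6 -102.7 | after turn shift [-3.272  8.363 -3.567]
```

```bash
python3 -c "
from h import *
d=look('wrist');cv2.imwrite('pics/w5.png',cv2.resize(d['img'][170:330,180:390],(630,480)));st()"
```

```text
32.6 [ 0.4456 -0.0719  0.2073] [ -24.3   13.2   91.5    0.    75.4 -102.7] w 0.0361 gf 40.3 F [ 0.6  0.5 -3. ]
```

View pics/w5.png

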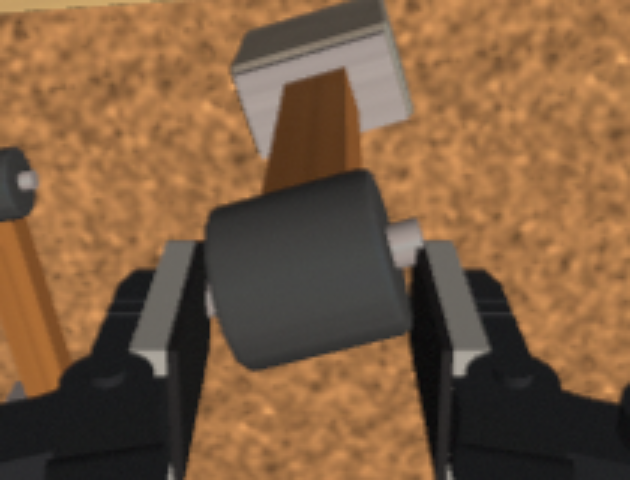

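The hub is twisted and held only at the pad tips, because the grasp was too shallow. I'll lay the paddle back on clear mat by trailing the block, then re-grasp deeper.

```bash
python3 -m pendant '[[[-0.4,0.2,0],[0,0,0]],[[-0.5,0.2,0],[0,0,0]],[[-0.5,0.2,0],[0,0,0]],[[-0.5,0.2,0],[0,0,0]],[[-0.5,0.2,0],[0,0,0]],[[-0.5,0.2,0],[0,0,0]],[[-0.4,0.16,0],[0,0,0]],[[0,0,0],[0,0,0]]]' |egrep 'pos|ft|grip'
python3 -m pendant '[[[0,0,0.35],[0,0,0]],[[0,0,0.35],[0,0,0]],[[0,0,0.35],[0,0,0]],[[0,0,0.35],[0,0,0]],[[0,0,0],[0,0,0]],[[0,0,0],[0,0,0]],[[0,0,0],[0,0,0]]]' |egrep 'pos|ft|grip'
python3 -c "
from h import *
hang()"
```

```text
position: [0.5864, -0.045, 0.2068]
ft_force: [-0.1, -0.7, -3.4]
grip_width: 0.0364
gripper_force: 40.3
position: [0.5859, -0.0451, 0.1515]
ft_force: [-0.5, 0.4, -3.3]
grip_width: 0.0359
gripper_force: 41.4
n 2148 x range [0.0032 0.0192 0.0332] z range [0.0697 0.0957 0.1346]
slope [ 0.236 -0.004]
```

```bash
python3 -m pendant '[[[0.2,0,0.12],[0,0,0]],[[0.3,0,0.05],[0,0,0]],[[0.3,0,0.03],[0,0,0]],[[0.3,0,0.1],[0,0,0]],[[0.4,0,0.2],[0,0,0]],[[0.4,0,0.2],[0,0,0]]]' |egrep 'pos|ft|grip'
python3 -c "
from h import *
hang()"
```

```text
position: [0.5135, -0.0317, 0.1291]
ft_force: [-7.6, -4.7, 29.1]
grip_width: 0.0358
gripper_force: 40.2
n 112 x range [-0.029  -0.0236 -0.0203] z range [0.076  0.0796 0.0873]
slope [ 0.355 -0.053]
```

```bash
python3 -m pendant '[[[0.4,0,0],[0,0,0]],[[0.5,0,0],[0,0,0]],[[0,0,0],[0,0,0]]]' - 25 |egrep 'pos|ft|grip'
python3 -m pendant '[[[0.4,0,0.3],[0,0,0]],[[0.4,0,0.4],[0,0,0]],[[0.3,0,0.4],[0,0,0]],[[0,0,0],[0,0,0]]]' |egrep 'pos|ft|grip'
python3 -m pendant '[[[0.3,0,0.4],[0,0,0]],[[0.2,0,0.4],[0,0,0]],[[0,0,0],[0,0,0]]]' |egrep 'pos|ft|grip'
```

```text
position: [0.4754, -0.0226, 0.1249]
ft_force: [-5.9, -1.1, 16.0]
grip_width: 0.0357
gripper_force: 42.5
position: [0.4318, -0.0134, 0.0791]
ft_force: [-3.4, 0.1, 3.6]
grip_width: 0.0353
gripper_force: 25.1
position: [0.4134, -0.0098, 0.0473]
ft_force: [-2.1, -0.0, 1.2]
grip_width: 0.0349
gripper_force: 25.7
```

Laying down well. Finish lowering and release.

```bash
python3 -m pendant '[[[0.1,0,0.3],[0,0,0]],[[0.05,0,0.3],[0,0,0]],[[0,0,0.2],[0,0,0]],[[0,0,0],[0,0,0]]]' |egrep 'pos|ft|grip'
python3 -m pendant '[[[0,0,0],[0,0,0]],[[0,0,0],[0,0,0]],[[0,0,0],[0,0,0]],[[0,0,-0.8],[0,0,0]],[[0,0,-0.9],[0,0,0]],[[0,0,-0.9],[0,0,0]],[[0,0,-0.9],[0,0,0]],[[0,0,0],[0,0,0]]]' 0.8 |egrep 'pos|ft|grip'
python3 -c "
from h import *
paddles('wrist');paddles('top')"
```

```text
position: [0.4084, -0.0088, 0.0155]
ft_force: [0.2, -0.2, 0.4]
grip_width: 0.035
gripper_force: 21.6
position: [0.4085, -0.0088, 0.1573]
ft_force: [0.3, -0.1, -0.1]
grip_width: 0.0685
gripper_force: 0.0
4528 pin [ 0.3916 -0.0023] axis 170.2 len 0.165 wid 0.048
3475 pin [ 0.44  -0.307] axis 163.1 len 0.162 wid 0.046
1133 pin [ 0.4221 -0.2091] axis 178.7 len 0.052 wid 0.036
1038 pin [ 0.5355 -0.2118] axis 176.3 len 0.053 wid 0.044
454 pin [ 0.4789 -0.2149] axis 179.7 len 0.166 wid 0.048
488 pin [ 0.44   -0.3193] axis 169.1 len 0.167 wid 0.049
241 pin [ 0.4448 -0.0141] axis 171.0 len 0.057 wid 0.047
```

```bash
python3 -c "
from h import *
for r in landmark_of('wrist','paddle0'):print(np.round(r['point'],4),round(r['conf'],2))
plan(.392,-.0023,.1,170.2);plan(.392,-.0023,.001,170.2)"
```

```text
[ 0.4807 -0.2126  0.0138] 0.86
[ 0.3911 -0.0031  0.0201] 0.81
[ 0.4414 -0.3148  0.0133] 0.59
shift units [0.396 0.073 1.364] max rows 1.4 yaw 168.41 turn units z -0.359 q6 -96.4 | after turn shift [0.396 0.086 1.363]
shift units [0.392 0.073 3.839] max rows 3.8 yaw 168.41 turn units z -0.359 q6 -96.4 | after turn shift [0.396 0.086 3.838]
```

```bash
python3 -m pendant '[[[0.4,0.08,0],[0,0,-0.36]],[[0,0,0.8],[0,0,0]],[[0,0,0.8],[0,0,0]],[[0,0,0.7],[0,0,0]],[[0,0,0.7],[0,0,0]],[[0,0,0.5],[0,0,0]],[[0,0,0.3],[0,0,0]],[[0,0,0],[0,0,0]]]' 0.8 | egrep 'pos|ft'
python3 -m pendant '[[[0,0,0],[0,0,0]]]' | egrep 'pos|ft'
python3 -m pendant '[[[0,0,0],[0,0,0]],[[0,0,0],[0,0,0]],[[0,0,0],[0,0,0]],[[0,0,0],[0,0,0]]]' 0 40
python3 -c "
from h import *
d=look('wrist');cv2.imwrite('pics/w6.png',cv2.resize(d['img'][150:330,150:420],(720,480)))"
```

```text
position: [0.391, -0.0017, 0.0026]
ft_force: [0.1, 0.6, 0.5]
position: [0.3921, -0.002, 0.0036]
ft_force: [-0.0, -1.3, 0.2]
time_s: 39.85
position: [0.3925, -0.0022, 0.0034]
tool_rot: [[-0.985, 0.17, 0.0], [0.17, 0.985, -0.0], [-0.0, -0.0, -1.0]]
ft_force: [0.2, 1.0, 0.6]
grip_width: 0.039
gripper_force: 40.1
```

View pics/w6.png

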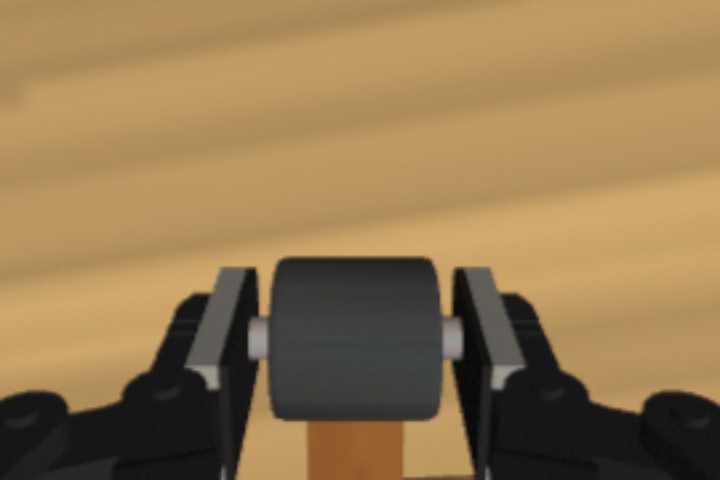

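Now both stubs, at (258,338) and (452,338), sit squarely on the pads. Lift and ease.

```bash
python3 -m pendant '[[[0,0,-0.4],[0,0,0]],[[0,0,-0.6],[0,0,0]],[[0,0,-0.7],[0,0,0]],[[0,0,-0.8],[0,0,0]],[[0,0,-0.8],[0,0,0]],[[0,0,-0.8],[0,0,0]],[[0,0,-0.8],[0,0,0]],[[0,0,0],[0,0,0]]]' | egrep 'pos|ft|grip'
python3 -m pendant '[[[0,0,0],[0,0,0]],[[0,0,0],[0,0,0]],[[0,0,0],[0,0,0]]]' 0.464 20 | tail -2
python3 -m pendant '[[[0,0,0],[0,0,0]],[[0,0,0],[0,0,0]],[[0,0,0],[0,0,0]]]' 0.470 20 | tail -2
python3 -m pendant '[[[0,0,0],[0,0,0]],[[0,0,0],[0,0,0]],[[0,0,0],[0,0,0]]]' 0.474 20 | tail -2
python3 -c "
from h import *
for i in range(4):hang()"
```

```text
position: [0.3931, -0.0024, 0.2003]
ft_force: [0.5, 0.1, -3.9]
grip_width: 0.0392
gripper_force: 40.7
grip_width: 0.0398
gripper_force: 24.6
grip_width: 0.0402
gripper_force: 15.4
grip_width: 0.0407
gripper_force: 9.2
n 2132 x range [-0.0115  0.0087  0.0144] z range [0.0736 0.0881 0.1307]
slope [ 0.226 -0.014]
n 2171 x range [-0.0089  0.0111  0.0168] z range [0.0731 0.0881 0.1303]
slope [ 0.241 -0.014]
n 2184 x range [-0.008   0.0121  0.018 ] z range [0.0733 0.0881 0.1291]
slope [ 0.255 -0.014]
n 2183 x range [-0.0089  0.0113  0.0172] z range [0.0727 0.0881 0.129 ]
slope [ 0.247 -0.014]
```

```bash
python3 -m pendant '[[[0,0,0],[0,0,0]],[[0,0,0],[0,0,0]],[[0,0,0],[0,0,0]]]' 0.44 40 | tail -2
python3 -c "
from h import *
for i in range(2):hang()
plan(.585,.2596,.345,178.7)"
```

```text
grip_width: 0.0389
gripper_force: 40.6
n 2164 x range [-0.0096  0.011   0.0165] z range [0.0737 0.0884 0.1319]
slope [ 0.237 -0.014]
n 2127 x range [-0.0105  0.0097  0.0155] z range [0.0736 0.0884 0.1294]
slope [ 0.236 -0.014]
shift units [-3.63   7.268 -3.642] max rows 7.3 yaw 170.21 turn units z -1.697 q6 -98.0 | after turn shift [-4.663  6.652 -3.642]
```

```bash
python3 -m pendant '[[[0,0,-0.9],[0,0,-0.85]],[[0,0,-0.9],[0,0,-0.85]],[[-0.5,0.2,-0.92],[0,0,0]],[[-0.5,0.2,-0.92],[0,0,0]],[[-0.458,0.78,0],[0,0,0]],[[-0.458,0.78,0],[0,0,0]],[[-0.458,0.78,0],[0,0,0]],[[-0.458,0.78,0],[0,0,0]]]' >/dev/null
python3 -m pendant '[[[-0.458,0.78,0],[0,0,0]],[[-0.458,0.78,0],[0,0,0]],[[-0.458,0.78,0],[0,0,0]],[[-0.458,0.78,0],[0,0,0]],[[0,0,0],[0,0,0]],[[0,0,0],[0,0,0]]]'
python3 -c "
from h import *
hang();plan(.585,.2596,.15,178.7)"
```

```text
time_s: 44.45
position: [0.5849, 0.2589, 0.3445]
tool_rot: [[-1.0, 0.023, -0.001], [0.023, 1.0, -0.0], [0.001, -0.0, -1.0]]
ft_force: [-1.2, -0.6, -3.3]
grip_width: 0.0388
gripper_force: 41.7
n 2228 x range [-0.007   0.0132  0.0194] z range [0.0728 0.0889 0.1304]
slope [ 0.258 -0.013]
shift units [-0.011  0.027  4.873] max rows 4.9 yaw 178.68 turn units z -0.003 q6 -75.4 | after turn shift [-0.007  0.025  4.873]
```

```bash
python3 -m pendant '[[[-0.05,0.02,0.6],[0,0,0]],[[0,0,0.7],[0,0,0]],[[0,0,0.7],[0,0,0]],[[0,0,0.7],[0,0,0]],[[0,0,0.7],[0,0,0]],[[0,0,0.7],[0,0,0]],[[0,0,0.5],[0,0,0]],[[0,0,0],[0,0,0]]]'|egrep 'pos|ft'
python3 -m pendant '[[[0,0,0.08],[0,0,0]],[[0,0,0.08],[0,0,0]],[[0,0,0],[0,0,0]]]'|egrep 'pos|ft'
python3 -m pendant '[[[0,0,0.08],[0,0,0]],[[0,0,0],[0,0,0]],[[0,0,0],[0,0,0]]]'|egrep 'pos|ft'
```

```text
position: [0.5862, 0.259, 0.1601]
ft_force: [-0.6, 0.0, -3.0]
position: [0.587, 0.2598, 0.1548]
ft_force: [-0.6, -0.1, -3.2]
position: [0.587, 0.2599, 0.1514]
ft_force: [-0.7, -0.0, -4.3]
```

```bash
python3 -m pendant '[[[0,0,0.08],[0,0,0]],[[0,0,0.05],[0,0,0]],[[0,0,0],[0,0,0]]]'|egrep 'pos|ft'
python3 -m pendant '[[[0,0,0.05],[0,0,0]],[[0,0,0],[0,0,0]],[[0,0,0],[0,0,0]]]'|egrep 'pos|ft'
python3 -m pendant '[[[0,0,0.05],[0,0,0]],[[0,0,0],[0,0,0]],[[0,0,0],[0,0,0]]]'|egrep 'pos|ft'
```

```text
position: [0.587, 0.2598, 0.1459]
ft_force: [0.0, 0.5, -4.1]
position: [0.587, 0.2599, 0.1442]
ft_force: [0.2, 0.3, -3.7]
position: [0.588, 0.26, 0.1439]
ft_force: [0.7, -1.0, 5.8]
```

Contact at 0.144, as expected. Release, retreat and check.

```bash
python3 -m pendant '[[[0,0,-0.02],[0,0,0]],[[0,0,0],[0,0,0]],[[0,0,0],[0,0,0]]]' 0.477 20|egrep 'ft|grip'
python3 -m pendant '[[[0,0,0],[0,0,0]],[[0,0,0],[0,0,0]],[[0,0,0],[0,0,0]]]' 0.8|egrep 'ft|grip'
python3 -m pendant '[[[0,0,-0.4],[0,0,0]],[[0,0,-0.9],[0,0,0]],[[0,0,-0.9],[0,0,0]],[[0,0,-0.4],[0,0,0]],[[0,0,0],[0,0,0]]]'|egrep 'ft|pos'
cat >> h.py <<'E'
def hubs():
    d=look('scene');P=pts(d)
    for bx,by in((.444,.2628),(.514,.2612),(.584,.2596),(.654,.258)):
        m=(P[...,2]>.13)&(P[...,2]<.18)&(np.hypot(P[...,0]-bx,P[...,1]-by)<.033)
        print('bay',bx,'hub px',m.sum(),np.round(P[m].mean(0),3) if m.any() else '',np.round(P[m][:,2].max(),3) if m.any() else '')
E
python3 - <<'E'
from h import *
hubs();paddles('top');plan(.479,-.2148,.15,179.6)
E
```

```text
ft_force: [0.3, -0.4, 4.6]
grip_width: 0.0407
gripper_force: 5.0
ft_force: [-0.3, 0.0, 0.2]
grip_width: 0.0679
gripper_force: 0.0
position: [0.5874, 0.26, 0.2491]
ft_force: [0.2, 0.3, 0.6]
bay 0.444 hub px 0  
bay 0.514 hub px 0  
bay 0.584 hub px 272 [0.594 0.262 0.162] 0.175
bay 0.654 hub px 271 [0.66  0.256 0.163] 0.175
451 pin [ 0.4784 -0.2151] axis 180.0 len 0.165 wid 0.047
493 pin [ 0.4412 -0.3213] axis 169.9 len 0.169 wid 0.049
shift units [  2.425 -11.923   2.419] max rows 11.9 yaw 178.71 turn units z -0.177 q6 -75.4 | after turn shift [  2.611 -11.885   2.415]
```

```bash
python3 -m pendant '[[[0.187,-0.917,0],[0,0,0]],[[0.187,-0.917,0],[0,0,0]],[[0.187,-0.917,0],[0,0,0]],[[0.187,-0.917,0],[0,0,0]],[[0.187,-0.917,0],[0,0,0]],[[0.187,-0.917,0],[0,0,0]],[[0.187,-0.917,0],[0,0,0]]]' 0.8 >/dev/null
python3 -m pendant '[[[0.187,-0.917,0],[0,0,0]],[[0.187,-0.917,0],[0,0,0]],[[0.187,-0.917,0.4],[0,0,0]],[[0.187,-0.917,0.6],[0,0,0]],[[0.187,-0.917,0.6],[0,0,0]],[[0.187,-0.917,0.6],[0,0,0]],[[0,0,0.2],[0,0,-0.17]],[[0,0,0],[0,0,0]]]' >/dev/null
python3 - <<'E'
from h import *
st();paddles('wrist')
for r in landmark_of('wrist','paddle0'):print(np.round(r['point'],4),round(r['conf'],2))
plan(.4788,-.2148,.002,179.8)
E
```

```text
50.73 [ 0.4788 -0.2139  0.1503] [ -37.    23.6   85.9    0.    70.6 -126.6] w 0.0683 gf 0.0 F [-0.2 -0.3  0.3]
5227 pin [ 0.4394 -0.3197] axis 169.8 len 0.165 wid 0.048
4554 pin [ 0.4788 -0.2135] axis 179.3 len 0.164 wid 0.048
[ 0.4425 -0.3161  0.015 ] 0.82
[ 0.4771 -0.2104  0.0159] 0.58
shift units [ 0.017 -0.025  3.735] max rows 3.7 yaw 179.62 turn units z -0.036 q6 -126.6 | after turn shift [ 0.016 -0.025  3.735]
```

```bash
python3 -m pendant '[[[0,0,0.8],[0,0,0]],[[0,0,0.8],[0,0,0]],[[0,0,0.7],[0,0,0]],[[0,0,0.7],[0,0,0]],[[0,0,0.4],[0,0,0]],[[0,0,0.25],[0,0,0]],[[0,0,0],[0,0,0]],[[0,0,0],[0,0,0]]]' 0.8 | egrep 'pos|ft'
python3 -m pendant '[[[0,0,0],[0,0,0]],[[0,0,0],[0,0,0]],[[0,0,0],[0,0,0]],[[0,0,0],[0,0,0]]]' 0 40
python3 -m pendant '[[[0,0,-0.4],[0,0,0]],[[0,0,-0.6],[0,0,0]],[[0,0,-0.7],[0,0,0]],[[0,0,-0.8],[0,0,0]],[[0,0,-0.8],[0,0,0]],[[0,0,-0.8],[0,0,0]],[[0,0,-0.8],[0,0,0]],[[0,0,0],[0,0,0]]]' | egrep 'pos|ft|grip'
python3 -m pendant '[[[0,0,0],[0,0,0]],[[0,0,0],[0,0,0]],[[0,0,0],[0,0,0]]]' 0.464 20 | tail -2
python3 -m pendant '[[[0,0,0],[0,0,0]],[[0,0,0],[0,0,0]],[[0,0,0],[0,0,0]]]' 0.470 20 | tail -2
python3 -m pendant '[[[0,0,0],[0,0,0]],[[0,0,0],[0,0,0]],[[0,0,0],[0,0,0]]]' 0.474 20 | tail -2
python3 -c "
from h import *
for i in range(3):hang()"
```

```text
position: [0.4795, -0.2147, 0.0057]
ft_force: [0.4, -0.4, 0.5]
time_s: 52.32
position: [0.4793, -0.2148, 0.0057]
tool_rot: [[-1.0, 0.008, 0.001], [0.008, 1.0, -0.001], [-0.001, -0.001, -1.0]]
ft_force: [-1.0, 0.5, 6.4]
grip_width: 0.0394
gripper_force: 39.4
position: [0.4796, -0.215, 0.2024]
ft_force: [1.0, -0.3, -3.8]
grip_width: 0.0382
gripper_force: 40.5
grip_width: 0.0394
gripper_force: 20.4
grip_width: 0.04
gripper_force: 12.2
grip_width: 0.0404
gripper_force: 7.5
n 2031 x range [-0.014   0.0055  0.0121] z range [0.073  0.0896 0.1318]
slope [ 0.193 -0.015]
n 2080 x range [-0.0125  0.0072  0.0141] z range [0.0736 0.0897 0.1321]
slope [ 0.207 -0.014]
n 2143 x range [-0.01    0.0098  0.017 ] z range [0.0723 0.0896 0.1321]
slope [ 0.223 -0.013]
```

```bash
python3 -m pendant '[[[0,0,0],[0,0,0]],[[0,0,0],[0,0,0]],[[0,0,0],[0,0,0]]]' 0.44 40 | tail -2
python3 -c "
from h import *
for i in range(3):hang()
plan(.515,.2612,.345,178.7)"
```

```text
grip_width: 0.0388
gripper_force: 40.5
n 2086 x range [-0.0117  0.0078  0.0149] z range [0.0734 0.09   0.1326]
slope [ 0.21  -0.014]
n 2141 x range [-0.0099  0.0097  0.0171] z range [0.0729 0.09   0.1325]
slope [ 0.222 -0.013]
n 2164 x range [-0.0089  0.0108  0.0182] z range [0.0729 0.0899 0.1326]
slope [ 0.231 -0.013]
shift units [-0.808 11.902 -3.602] max rows 11.9 yaw 179.56 turn units z 0.173 q6 -126.6 | after turn shift [-0.629 11.913 -3.602]
```

```bash
python3 -m pendant '[[[0,0,-0.9],[0,0,0.17]],[[0,0,-0.9],[0,0,0]],[[-0.05,0.5,-0.9],[0,0,0]],[[-0.05,0.7,-0.9],[0,0,0]],[[-0.05,0.9,0],[0,0,0]],[[-0.05,0.9,0],[0,0,0]],[[-0.05,0.9,0],[0,0,0]],[[-0.05,0.9,0],[0,0,0]]]' >/dev/null
python3 -m pendant '[[[-0.05,0.9,0],[0,0,0]],[[-0.05,0.9,0],[0,0,0]],[[-0.05,0.9,0],[0,0,0]],[[-0.05,0.9,0],[0,0,0]],[[-0.05,0.9,0],[0,0,0]],[[-0.05,0.9,0],[0,0,0]],[[-0.05,0.9,0],[0,0,0]],[[0,0.81,0],[0,0,0]]]' >/dev/null
python3 -m pendant '[[[0,0,0],[0,0,0]],[[0,0,0],[0,0,0]]]' |egrep 'pos|ft|grip'
python3 -c "
from h import *
hang();plan(.515,.2612,.16,178.7)"
```

```text
position: [0.5157, 0.2607, 0.3448]
ft_force: [-0.1, 0.1, -2.9]
grip_width: 0.0384
gripper_force: 41.4
n 2138 x range [-0.0099  0.0097  0.0172] z range [0.073  0.0901 0.1326]
slope [ 0.223 -0.013]
shift units [0.019 0.021 4.623] max rows 4.6 yaw 178.67 turn units z -0.005 q6 -73.6 | after turn shift [0.02  0.019 4.623]
```

```bash
python3 -m pendant '[[[0,0,0.6],[0,0,0]],[[0,0,0.7],[0,0,0]],[[0,0,0.7],[0,0,0]],[[0,0,0.7],[0,0,0]],[[0,0,0.7],[0,0,0]],[[0,0,0.7],[0,0,0]],[[0,0,0.5],[0,0,0]],[[0,0,0],[0,0,0]]]'|egrep 'pos|ft'
python3 -m pendant '[[[0,0,0.08],[0,0,0]],[[0,0,0.08],[0,0,0]],[[0,0,0.08],[0,0,0]],[[0,0,0],[0,0,0]]]'|egrep 'pos|ft'
python3 -m pendant '[[[0,0,0.06],[0,0,0]],[[0,0,0],[0,0,0]],[[0,0,0],[0,0,0]]]'|egrep 'pos|ft'
python3 -m pendant '[[[0,0,0.05],[0,0,0]],[[0,0,0],[0,0,0]],[[0,0,0],[0,0,0]]]'|egrep 'pos|ft'
```

```text
position: [0.5154, 0.2601, 0.16]
ft_force: [-0.7, 0.3, -3.4]
position: [0.5157, 0.2611, 0.1512]
ft_force: [0.2, -0.5, -2.1]
position: [0.5158, 0.2611, 0.149]
ft_force: [1.2, -0.4, -2.4]
position: [0.5158, 0.2611, 0.1469]
ft_force: [-0.2, -0.7, -3.5]
```

```bash
python3 -m pendant '[[[0,0,0.05],[0,0,0]],[[0,0,0],[0,0,0]],[[0,0,0],[0,0,0]]]'|egrep 'pos|ft'
python3 -m pendant '[[[0,0,0.04],[0,0,0]],[[0,0,0],[0,0,0]],[[0,0,0],[0,0,0]]]'|egrep 'pos|ft'
```

```text
position: [0.5162, 0.2612, 0.1457]
ft_force: [0.5, -0.1, 5.0]
position: [0.5171, 0.2615, 0.1454]
ft_force: [0.3, 1.4, 12.5]
```

```bash
python3 -m pendant '[[[0,0,-0.04],[0,0,0]],[[0,0,0],[0,0,0]],[[0,0,0],[0,0,0]]]' 0.476 20|egrep 'ft|grip'
python3 -m pendant '[[[0,0,0],[0,0,0]],[[0,0,0],[0,0,0]],[[0,0,0],[0,0,0]]]' 0.8|egrep 'ft|grip'
python3 -m pendant '[[[0,0,-0.4],[0,0,0]],[[0,0,-0.9],[0,0,0]],[[0,0,-0.9],[0,0,0]],[[0,0,-0.4],[0,0,0]],[[0,0,0],[0,0,0]]]'|egrep 'ft|pos'
python3 - <<'E'
from h import *
hubs();paddles('top');plan(.44,-.3195,.15,169.8)
E
```

```text
ft_force: [-0.0, -0.2, 5.3]
grip_width: 0.0403
gripper_force: 5.8
ft_force: [-0.5, 0.2, 0.6]
grip_width: 0.0684
gripper_force: 0.0
position: [0.516, 0.2611, 0.2497]
ft_force: [0.3, -0.3, 0.1]
bay 0.444 hub px 0  
bay 0.514 hub px 268 [0.523 0.267 0.161] 0.175
bay 0.584 hub px 271 [0.593 0.262 0.162] 0.175
bay 0.654 hub px 275 [0.66  0.256 0.163] 0.176
486 pin [ 0.4402 -0.3153] axis 167.4 len 0.166 wid 0.049
shift units [  1.555 -14.548   2.458] max rows 14.5 yaw 178.71 turn units z 1.782 q6 -73.6 | after turn shift [ -0.713 -14.615   2.449]
```

```bash
python3 -m pendant '[[[0.097,-0.91,0],[0,0,0]],[[0.097,-0.91,0],[0,0,0]],[[0.097,-0.91,0],[0,0,0]],[[0.097,-0.91,0],[0,0,0]],[[0.097,-0.91,0],[0,0,0]],[[0.097,-0.91,0],[0,0,0]],[[0.097,-0.91,0],[0,0,0]],[[0.097,-0.91,0],[0,0,0]]]' 0.8 >/dev/null
python3 -m pendant '[[[0.097,-0.91,0],[0,0,0]],[[0.097,-0.91,0],[0,0,0]],[[0.097,-0.91,0],[0,0,0]],[[0.097,-0.91,0],[0,0,0]],[[0.097,-0.91,0],[0,0,0]],[[0.097,-0.91,0],[0,0,0]],[[0.097,-0.91,0],[0,0,0]],[[0.097,-0.91,0],[0,0,0]]]' >/dev/null
python3 -m pendant '[[[0,0,0.8],[0,0,0.9]],[[0,0,0.8],[0,0,0.9]],[[0,0,0.8],[0,0,0]],[[0,0,0],[0,0,0]]]' >/dev/null
python3 - <<'E'
from h import *
st();paddles('wrist')
for r in landmark_of('wrist','paddle0'):print(np.round(r['point'],4),round(r['conf'],2))
plan(.44,-.3195,.002,169.8)
E
```

```text
64.4 [ 0.4396 -0.3187  0.1503] [ -48.4   25.4   82.8    0.    72.2 -128.2] w 0.0682 gf 0.0 F [0.4 0.1 0.2]
4550 pin [ 0.439  -0.3193] axis 169.5 len 0.164 wid 0.048
[ 0.2779 -0.5228  0.0144] 0.93
[ 0.4436 -0.3152  0.0168] 0.84
shift units [0.02  0.007 3.783] max rows 3.8 yaw 169.72 turn units z -0.016 q6 -128.2 | after turn shift [0.02  0.007 3.783]
```

```bash
python3 -m pendant '[[[0,0,0.8],[0,0,0]],[[0,0,0.8],[0,0,0]],[[0,0,0.7],[0,0,0]],[[0,0,0.7],[0,0,0]],[[0,0,0.4],[0,0,0]],[[0,0,0.3],[0,0,0]],[[0,0,0],[0,0,0]],[[0,0,0],[0,0,0]]]' 0.8 | egrep 'pos|ft'
python3 -m pendant '[[[0,0,0],[0,0,0]],[[0,0,0],[0,0,0]],[[0,0,0],[0,0,0]],[[0,0,0],[0,0,0]]]' 0 40
python3 -m pendant '[[[0,0,-0.4],[0,0,0]],[[0,0,-0.6],[0,0,0]],[[0,0,-0.7],[0,0,0]],[[0,0,-0.8],[0,0,0]],[[0,0,-0.8],[0,0,0]],[[0,0,-0.8],[0,0,0]],[[0,0,-0.8],[0,0,0]],[[0,0,0],[0,0,0]]]' | egrep 'pos|ft|grip'
python3 -m pendant '[[[0,0,0],[0,0,0]],[[0,0,0],[0,0,0]],[[0,0,0],[0,0,0]]]' 0.464 20 | tail -2
python3 -m pendant '[[[0,0,0],[0,0,0]],[[0,0,0],[0,0,0]],[[0,0,0],[0,0,0]]]' 0.470 20 | tail -2
python3 -m pendant '[[[0,0,0],[0,0,0]],[[0,0,0],[0,0,0]],[[0,0,0],[0,0,0]]]' 0.474 20 | tail -2
python3 -c "
from h import *
for i in range(3):hang()"
```

```text
position: [0.441, -0.3202, 0.0058]
ft_force: [0.7, 0.4, 0.1]
time_s: 66.0
position: [0.4408, -0.3201, 0.0057]
tool_rot: [[-0.984, 0.178, 0.001], [0.178, 0.984, -0.001], [-0.001, -0.001, -1.0]]
ft_force: [-1.3, 0.9, 6.0]
grip_width: 0.0388
gripper_force: 39.5
position: [0.441, -0.3201, 0.2031]
ft_force: [0.4, -0.7, -3.8]
grip_width: 0.0388
gripper_force: 40.6
grip_width: 0.0397
gripper_force: 24.1
grip_width: 0.0402
gripper_force: 15.0
grip_width: 0.0402
gripper_force: 9.0
n 2124 x range [-0.0092  0.0108  0.0167] z range [0.0732 0.0897 0.1325]
slope [ 0.223 -0.012]
n 2197 x range [-0.0067  0.0136  0.0198] z range [0.0728 0.0895 0.1324]
slope [ 0.245 -0.012]
n 2229 x range [-0.0052  0.015   0.0216] z range [0.0728 0.0895 0.1323]
slope [ 0.256 -0.011]
```

```bash
python3 -m pendant '[[[0,0,0],[0,0,0]],[[0,0,0],[0,0,0]],[[0,0,0],[0,0,0]]]' 0.44 40 | tail -2
python3 -c "
from h import *
for i in range(2):hang()
plan(.445,.2628,.345,178.7)"
```

```text
grip_width: 0.039
gripper_force: 40.6
n 2178 x range [-0.0071  0.0132  0.0191] z range [0.0727 0.0899 0.1325]
slope [ 0.235 -0.011]
n 2184 x range [-0.0067  0.0135  0.0197] z range [0.0725 0.0899 0.1328]
slope [ 0.241 -0.011]
shift units [ 2.492 14.35  -3.601] max rows 14.3 yaw 169.71 turn units z -1.797 q6 -128.1 | after turn shift [ 0.219 14.563 -3.603]
```

```bash
python3 -m pendant '[[[0,0,-0.9],[0,0,-0.9]],[[0,0,-0.9],[0,0,-0.9]],[[0,0.5,-0.9],[0,0,0]],[[0,0.7,-0.9],[0,0,0]],[[0,0.9,0],[0,0,0]],[[0,0.9,0],[0,0,0]],[[0,0.9,0],[0,0,0]],[[0,0.9,0],[0,0,0]]]' >/dev/null
python3 -m pendant '[[[0,0.9,0],[0,0,0]],[[0,0.9,0],[0,0,0]],[[0,0.9,0],[0,0,0]],[[0,0.9,0],[0,0,0]],[[0,0.9,0],[0,0,0]],[[0,0.9,0],[0,0,0]],[[0,0.9,0],[0,0,0]],[[0,0.9,0],[0,0,0]]]' >/dev/null
python3 -m pendant '[[[0.2,0.9,0],[0,0,0]],[[0,0.9,0],[0,0,0]],[[0,0.75,0],[0,0,0]],[[0,0,0],[0,0,0]],[[0,0,0],[0,0,0]]]' |egrep 'pos|ft|grip'
python3 -c "
from h import *
hang();plan(.446,.2628,.155,178.7)"
```

```text
position: [0.4457, 0.2618, 0.3449]
ft_force: [0.3, -0.4, -3.8]
grip_width: 0.0389
gripper_force: 41.6
n 2102 x range [-0.0097  0.0105  0.0163] z range [0.0735 0.09   0.1311]
slope [ 0.222 -0.013]
shift units [-0.007  0.032  4.749] max rows 4.7 yaw 178.67 turn units z -0.005 q6 -71.4 | after turn shift [-0.007  0.031  4.749]
```

```bash
python3 -m pendant '[[[0,0.03,0.6],[0,0,0]],[[0,0,0.7],[0,0,0]],[[0,0,0.7],[0,0,0]],[[0,0,0.7],[0,0,0]],[[0,0,0.7],[0,0,0]],[[0,0,0.7],[0,0,0]],[[0,0,0.5],[0,0,0]],[[0,0,0],[0,0,0]]]'|egrep 'pos|ft'
python3 -m pendant '[[[0,0,0.08],[0,0,0]],[[0,0,0.08],[0,0,0]],[[0,0,0.08],[0,0,0]],[[0,0,0.06],[0,0,0]],[[0,0,0],[0,0,0]],[[0,0,0],[0,0,0]]]'|egrep 'pos|ft'
python3 -m pendant '[[[0,0,0.05],[0,0,0]],[[0,0,0],[0,0,0]],[[0,0,0],[0,0,0]]]'|egrep 'pos|ft'
python3 -m pendant '[[[0,0,0.05],[0,0,0]],[[0,0,0],[0,0,0]],[[0,0,0],[0,0,0]]]'|egrep 'pos|ft'
```

```text
position: [0.4454, 0.2625, 0.1601]
ft_force: [-0.4, -0.6, -3.3]
position: [0.4458, 0.2635, 0.149]
ft_force: [0.6, 0.1, -4.1]
position: [0.4458, 0.2634, 0.1469]
ft_force: [1.0, 0.1, -4.2]
position: [0.4461, 0.2635, 0.1454]
ft_force: [0.6, 0.3, 2.9]
```

Contact. Release, retreat and plan the approach to the dial.

```bash
python3 -m pendant '[[[0,0,0.01],[0,0,0]],[[0,0,0],[0,0,0]],[[0,0,0],[0,0,0]]]' 0.476 20|egrep 'ft|grip'
python3 -m pendant '[[[0,0,0],[0,0,0]],[[0,0,0],[0,0,0]],[[0,0,0],[0,0,0]]]' 0.8|egrep 'ft|grip'
python3 -m pendant '[[[0,0,-0.4],[0,0,0]],[[0,0,-0.9],[0,0,0]],[[0,0,-0.9],[0,0,0]],[[0,0,-0.6],[0,0,0]],[[0,0,0],[0,0,0]]]'|egrep 'ft|pos'
python3 - <<'E'
from h import *
hubs();paddles('top');plan(.5318,.3705,.26,178.7)
E
```

```text
ft_force: [0.5, -0.8, 5.7]
grip_width: 0.0405
gripper_force: 6.4
ft_force: [0.3, -0.2, -0.3]
grip_width: 0.0682
gripper_force: 0.0
position: [0.4461, 0.2636, 0.2577]
ft_force: [-0.1, 0.0, -0.6]
bay 0.444 hub px 252 [0.452 0.266 0.161] 0.175
bay 0.514 hub px 263 [0.523 0.267 0.162] 0.175
bay 0.584 hub px 273 [0.593 0.262 0.162] 0.175
bay 0.654 hub px 271 [0.66  0.256 0.163] 0.177
shift units [-2.1    2.727 -0.116] max rows 2.7 yaw 178.71 turn units z 0.002 q6 -71.2 | after turn shift [-2.099  2.728 -0.112]
```

All four stand in their bays. Now set the dial to two bars, 80° clockwise.

```bash
python3 -m pendant '[[[-0.7,0.9,0],[0,0,0]],[[-0.7,0.9,0],[0,0,0]],[[-0.7,0.92,0],[0,0,0]],[[0,0,0],[0,0,0]]]' 0.6|egrep 'pos|ft'
python3 -m pendant '[[[0,0,0.7],[0,0,0]],[[0,0,0.7],[0,0,0]],[[0,0,0.7],[0,0,0]],[[0,0,0.7],[0,0,0]],[[0,0,0.7],[0,0,0]],[[0,0,0.4],[0,0,0]],[[0,0,0],[0,0,0]],[[0,0,0],[0,0,0]]]'|egrep 'pos|ft'
python3 -m pendant '[[[0,0,0],[0,0,0]],[[0,0,0],[0,0,0]],[[0,0,0],[0,0,0]],[[0,0,0],[0,0,0]],[[0,0,0],[0,0,0]]]' 0 30
```

```text
position: [0.5328, 0.3718, 0.2529]
ft_force: [-0.6, 0.1, -1.2]
position: [0.5326, 0.3704, 0.1016]
ft_force: [0.5, 0.3, -0.1]
time_s: 77.53
position: [0.5323, 0.3701, 0.1013]
tool_rot: [[-1.0, 0.023, 0.001], [0.023, 1.0, -0.0], [-0.001, -0.0, -1.0]]
ft_force: [-0.8, -2.6, 4.4]
grip_width: 0.0131
gripper_force: 31.4
```

```bash
python3 -m pendant '[[[0,0,0],[0,0,1]],[[0,0,0],[0,0,1]],[[0,0,0],[0,0,1]],[[0,0,0],[0,0,1]],[[0,0,0],[0,0,1]],[[0,0,0],[0,0,1]],[[0,0,0],[0,0,1]],[[0,0,0],[0,0,1]]]'|egrep 'pos|ft'
python3 -m pendant '[[[0,0,0],[0,0,1]],[[0,0,0],[0,0,1]],[[0,0,0],[0,0,1]],[[0,0,0],[0,0,1]],[[0,0,0],[0,0,1]],[[0,0,0],[0,0,1]],[[0,0,0],[0,0,1]],[[0,0,0],[0,0,1]]]'|egrep 'rot|ft'
python3 -m pendant '[[[0,0,0],[0,0,0]],[[0,0,0],[0,0,0]]]'|egrep 'rot|ft'
python3 -m pendant '[[[0,0,0],[0,0,0]],[[0,0,0],[0,0,0]],[[0,0,0],[0,0,0]],[[0,0,-0.9],[0,0,0]],[[0,0,-0.9],[0,0,0]],[[0,0,-0.9],[0,0,0]],[[0,0,-0.9],[0,0,0]],[[0,0,-0.9],[0,0,0]]]' 0.6|egrep 'pos|ft'
python3 -m pendant '[[[0.8,0,-0.5],[0,0,0]],[[0.8,0,0],[0,0,0]],[[0.8,0,0],[0,0,0]],[[0,0,0],[0,0,0]]]'|egrep 'pos|ft'
python3 - <<'E'
from h import *
d=look('wrist','w7.png')
P=pts(d);b=(P[...,2]>.112)&(P[...,2]<.124)&(np.hypot(P[...,0]-.532,P[...,1]-.370)<.035)
print('bar',cv2.minAreaRect(P[b][:,:2].astype(np.float32)),b.sum())
hubs();d=look('scene','s2.png')
E
```

```text
position: [0.5324, 0.3701, 0.1013]
ft_force: [-1.9, -4.2, 6.9]
tool_rot: [[-0.149, 0.989, 0.001], [0.989, 0.149, -0.0], [-0.0, 0.001, -1.0]]
ft_force: [-1.1, -3.0, 4.9]
tool_rot: [[-0.151, 0.988, 0.001], [0.988, 0.151, -0.0], [-0.0, 0.001, -1.0]]
ft_force: [-0.5, -3.3, 5.5]
position: [0.532, 0.3703, 0.2816]
ft_force: [-0.3, 0.8, 0.5]
position: [0.5168, 0.4669, 0.2996]
ft_force: [-0.1, -0.5, -1.0]
bar ((0.5322356224060059, 0.37042802572250366), (0.012715437449514866, 0.054663367569446564), 8.606949806213379) 438
bay 0.444 hub px 258 [0.452 0.266 0.161] 0.175
bay 0.514 hub px 268 [0.523 0.267 0.161] 0.175
bay 0.584 hub px 267 [0.593 0.262 0.162] 0.175
bay 0.654 hub px 272 [0.66  0.256 0.163] 0.175
```

View pics/w7.png

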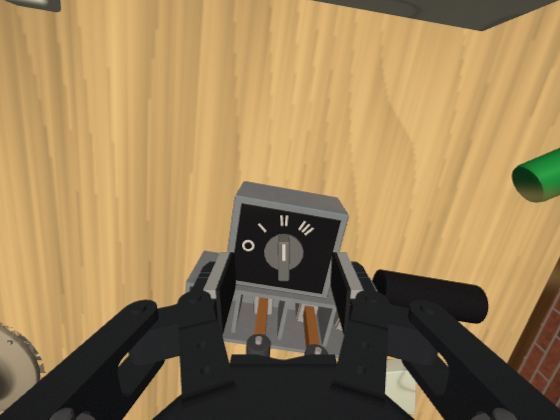

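View pics/s2.png

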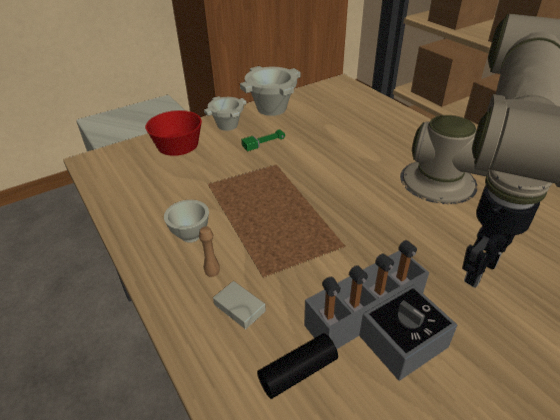

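The dial's white line at (284,250) points to the two bars at (284,220). The scene view shows all four paddles upright in the bays, with hubs from (330,287) to (406,248), an empty mat and the bystanders where they were.

```bash
python3 -c "
from rig import *
print(close_job())"
```

```text
the job is handed in; nothing more can be done
None
```

I turned the dial to off first, stood all four paddles block down in their own bays, then set the dial to two bars and handed the job in at about 80 s; one badly gripped paddle was laid back down and re-gripped, and the mortar, pestle and offcut were not touched.

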